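# Line up sample containers by height on the display board

## Task

Line up the four containers (the round tin, the short vial, the long vial and the white-capped amber bottle) on the four round pads of the grey board in order of height, one upright in the middle of each pad: the tallest next to the upright steel end plate, descending to the shortest next to the low rubber stub at the other end. Do not tip any of them over on the way.

Things in the scene. Friction and masses are not known exactly. Their poses are not given: they have to be found in the camera images.
- tin: flat round tin with lid, white with a blue lid: 62 mm across, 30 mm high, about 0.07 kg. Loose. Origin: centre of its underside, z up along its axis; stands upright on the worktop at the start.
- short_vial: short clear screw-cap vial with a black cap: 27 mm across, 62 mm high (cap 26 mm wide, its top 9 mm), about 0.055 kg. Loose. Origin: centre of its underside, z up along its axis; stands upright on the worktop at the start.
- long_vial: long clear labelled screw-cap vial with a white cap, the only long vial outside the blue rack: 28 mm across, 95 mm high (cap 26 mm wide, its top 11 mm), about 0.055 kg. Loose. Origin: centre of its underside, z up along its axis; stands upright on the worktop at the start.
- bottle: amber bottle with a white cap: 60 mm across, 147 mm high, narrowing at the shoulder to a screw cap 31 mm wide and 26 mm high, about 0.28 kg. Loose. Origin: centre of its underside, z up along its axis; stands upright on the worktop at the start.
- pad_1: round white pad 1 of 4, 72 mm across, fixed on the low grey board (450 x 86 x 6 mm). Origin: centre of its underside; its top face is 8 mm above the worktop. The pads lie in a straight row, 95 mm apart between centres, numbered along the row (1 and 4 are the outer ones). The row runs roughly left to right; the pad's y axis points along it towards pad 1's end.
- pad_2: round white pad 2 of 4, 72 mm across, fixed on the low grey board (450 x 86 x 6 mm). Origin: centre of its underside; its top face is 8 mm above the worktop. The pads lie in a straight row, 95 mm apart between centres, numbered along the row (1 and 4 are the outer ones). The row runs roughly left to right; the pad's y axis points along it towards pad 1's end.
- pad_3: round white pad 3 of 4, 72 mm across, fixed on the low grey board (450 x 86 x 6 mm). Origin: centre of its underside; its top face is 8 mm above the worktop. The pads lie in a straight row, 95 mm apart between centres, numbered along the row (1 and 4 are the outer ones). The row runs roughly left to right; the pad's y axis points along it towards pad 1's end.
- pad_4: round white pad 4 of 4, 72 mm across, fixed on the low grey board (450 x 86 x 6 mm). Origin: centre of its underside; its top face is 8 mm above the worktop. The pads lie in a straight row, 95 mm apart between centres, numbered along the row (1 and 4 are the outer ones). The row runs roughly left to right; the pad's y axis points along it towards pad 1's end.
- end_plate: upright steel plate, 64 mm wide across the row, 6 mm thick, 82 mm high, on a 24 mm deep foot, fixed at one end of the board 63.5 mm beyond the centre of the outer pad there; it marks the end for the tallest container and may stand at either end of the row. Origin: centre of its underside, 6 mm above the worktop.
- end_stub: low round black rubber stub, 26 mm across, 16 mm high, fixed at the other end of the board 63.5 mm beyond the centre of the outer pad there; it marks the end for the shortest container. Origin: centre of its underside, 6 mm above the worktop.
Not all that is in view belongs to the job. What is shaped like the long_vial but purple is not meant. What is shaped like the bottle but red is not meant.

How it is judged:
By the outcome, as a careful person would: the job done as asked, in the order asked, and still so for the second after the job is handed in, with the robot touching nothing.
It also fails if it takes over 104 s, if anything falls off the work surface, if the arm or the gripper's body presses on something with over 40 N, if the wrist force passes 120 N, or if a joint passes its speed limit or range.

## Robot

A 6-joint arm with a two-finger parallel gripper is mounted at the origin on a cart in front of the work surface, level with it; the furniture and walls round the work are solid. World frame = base frame: x ahead of the robot, y to its left, z up, the work surface at z = 0. Lengths are in mm, angles in rad, forces in N, time in s.
With the tool pointing down it reaches from about 275 to 725 mm from the base axis. Payload 15.9 kg.
Tool frame: the origin (TCP) lies at the very end of the fingers, on their centre line; the grasp point (between the pads) lies 19 mm behind it; z points along the fingers, y is the line along which they close (so a half turn about z gives the same grasp; the last joint's range is limited). The gripper opens to 85 mm and grips with 20 to 120 N. Pads are 22 mm wide; open, the fingers measure 114 mm over their backs; the gripper's body (76 mm by 85 mm) begins 54 mm behind the grasp point. The pads swing forward as they close: fully open they stand 13 mm farther back than shut.
Start: joints at [1.185, 0.213, -0.034, 1.323, 0, 1.571], TCP at [188.143, 463.236, 231.306] pointing down, gripper open.
Joint ranges: [-2.98, 2.98], [-0.74, 1.72], [-1.14, 1.35], [-2.1, 2.04], [-1.57, 1.44], [-3.14, 3.14]. Speed limits (rad/s): [1.89, 1.89, 2.39, 2.57, 3.14, 3.14].

## Interface

Orientations are given as a 3x3 rotation matrix whose columns are the frame's x, y, z axes.
In Python, from bench import ctrl, viewer gives the robot as it stands. The module is installed in compiled form; this text tells all that it offers.
- The arm moves only by the shell command python3 -m crank 'ROWS' [FORCE]. ROWS is JSON, a list of rows, each a list of 3 entries, a list of its own where there are three numbers: the opening, from -1 (shut) to 1 (fully open), then the shift along the tool's x, y, z in cm, then the turn about the tool's z in rad. In form: [[hand, [x, y, z], yaw], ...]. A call has 1 to 12 rows; each row is the pose to reach, as a shift and turn from the pose commanded when the call began, along the tool's axes at that moment; what a row does not reach only later rows make up. A row lasts 1/8 s, in which the tool goes at most 62.5 mm and 10.7 degrees, less where a joint would pass 70% of its speed; a pose out of reach is approached as far as the arm can. A call with a gripper value outside its range is refused whole. The fingers move at their own pace and stop on an object; FORCE is the grip in N (left out, the last holds). Time passes only in rows, so rows that repeat a pose let the fingers close. It gives the time, the measured TCP pose, the force, the opening and the grip force at its end, in the units of the state.
- ctrl.state(): the state, without advancing time (a new reading comes with each control period).
- viewer.capture(name): name is "side" or "top"; returns (picture, depth): 400x640x3 uint8, red, green, blue; 400x640 float32, mm along the optical axis (not along the pixel's ray), 0 where there is no reading.
- viewer.get_calibration(name): a dict with "fovy" (degrees; the focal length in pixels is half the picture's height over the tangent of half this angle, whatever the lens; pixels are square), "cx", "cy" (the principal point, pixels), "rvec" (rotation vector, rad) and "tvec" (3), from world to camera coordinates, as OpenCV has them. Camera axes: x right, y down, z forward; pixel columns grow to the right and rows downward; lengths in mm; the calibration is good to about 2 mm. A picture is of the moment at which its call begins. get_calibration takes no time and is no camera call.
- ctrl.finish_job(): hands the job in; it is judged then, once.
Trained networks look in the newest picture that a camera, given by its name, has taken for a name from the list of things; names that differ only in an ending like _2 or _b are one class to them, and where a whole thing is asked for, a point or a joint stands for the part that bears it (a point fixed in the world has none). Each returns a list of dicts, best first, with "confidence" (0 to 1); they miss things now and then, are a little off and sometimes report something else, mostly with a low value. They report only what shows in the picture. A call takes as long as a camera call. They do not tell look-alikes from the thing itself.
- viewer.regions_of(thing, camera): "pixels" (400x640 bool, what is visible of it) and "location" ([column, row] in pixels, amid what is visible of it).
The state is a dict: "clock": time; "joints": joint angles; "joint_velocities": joint speeds; "joint_efforts": joint torques, N m; "eef_pos": TCP position; "tcp_rot": TCP orientation; "wrist_force": force on the tool from outside, world axes, zero at the start; "torque": the same for the moment, N m; "gripper_width": opening from 0.0 (shut) to 1.0 (fully open); "finger_force": force on a finger pad.
Only numpy, scipy, OpenCV 4.12 (cv2) and the standard library are available. Lean on these libraries where they do the work, as an engineer would, in place of code of your own. Each camera call takes 0.05 s, during which the arm holds its last target. There are 200 camera calls.

## Working session

There is one attempt and no reset: what is moved stays moved. The work goes in short steps, Python scripts to look and compute and a shell command to move; the robot and the scene stay as the last step left them, time stands still between calls to the robot, and variables do not carry over. Pictures are saved under pics/ and viewed, at most 14 in all, crops included, and the job is handed in when it is done.

```bash
mkdir -p pics; cat > h.py <<'E'
import numpy as np, cv2
from bench import ctrl, viewer
def cal(n):
    c=viewer.get_calibration(n); f=200/np.tan(np.radians(c["fovy"])/2)
    R=cv2.Rodrigues(np.array(c["rvec"],float))[0]; return f,c["cx"],c["cy"],R,np.array(c["tvec"],float).ravel()
def cloud(n,d):
    f,cx,cy,R,t=cal(n); v,u=np.mgrid[:400,:640]
    P=np.dstack([(u-cx)/f*d,(v-cy)/f*d,d]); return (P-t)@R
def proj(n,p):
    f,cx,cy,R,t=cal(n); q=R@np.array(p,float)+t; return f*q[0]/q[2]+cx,f*q[1]/q[2]+cy
E
python3 - <<'E'
from h import *
s=ctrl.state(); print(s["clock"],s["eef_pos"],np.round(s["tcp_rot"],3).tolist(),s["gripper_width"])
for n in("side","top"):
    im,d=viewer.capture(n); cv2.imwrite(f"pics/{n}0.png",im[:,:,::-1]); X=cloud(n,d)
    f,cx,cy,R,t=cal(n); print(n,"cam",-R.T@t)
    for th in["tin","short_vial","long_vial","bottle","pad_1","end_plate","end_stub"]:
        for r in viewer.regions_of(th,n)[:5]:
            m=r["pixels"]&(d>0); p=X[m]
            if len(p): print(th,round(r["confidence"],2),np.round(r["location"]),m.sum(),"med",np.median(p,0).round(),"lo",np.percentile(p,3,axis=0).round(),"hi",np.percentile(p,97,axis=0).round())
E
```

```text
0.0 [188.01794525 462.95582911 230.82653408] [[-0.927, 0.376, -0.0], [0.376, 0.927, -0.001], [0.0, -0.001, -1.0]] 0.9998775513542485
side cam [  79.3178937  -996.60163574  656.65556332]
tin 0.58 [337. 299.] 983 med [ 430. -368.   31.] lo [ 406. -387.    2.] hi [ 462. -328.   34.]
tin 0.36 [315. 188.] 309 med [593.  48.   9.] lo [562.  16.   7.] hi [624.  81.  12.]
short_vial 0.72 [296. 239.] 290 med [ 434. -188.   46.] lo [ 424. -194.    3.] hi [ 448. -164.   64.]
long_vial 0.89 [276. 207.] 378 med [444. -56.  45.] lo [433. -61.   5.] hi [457. -34.  96.]
long_vial 0.65 [218. 161.] 325 med [388. 217.  45.] lo [376. 210.   2.] hi [428. 340.  96.]
bottle 0.87 [251. 177.] 1296 med [436.  72.  74.] lo [413.  61.   4.] hi [469. 104. 147.]
bottle 0.77 [359. 164.] 1143 med [701.  10.  78.] lo [683.  -2.  10.] hi [734.  40. 147.]
pad_1 0.84 [357. 223.] 421 med [ 598. -144.   10.] lo [ 568. -175.    7.] hi [ 630. -111.   12.]
pad_1 0.72 [373. 243.] 363 med [ 593. -233.   10.] lo [ 571. -267.    7.] hi [ 623. -205.   12.]
pad_1 0.66 [317. 190.] 333 med [594.  48.   9.] lo [562.  15.   6.] hi [6
[... 683 characters left out ...]
  8.] lo [ 563. -171.    2.] hi [ 626. -109.   13.]
bottle 0.97 [295. 147.] 443 med [696.  26. 107.] lo [680.   1.  22.] hi [723.  53. 149.]
bottle 0.72 [266. 235.] 416 med [434.  85. 109.] lo [411.  63.  12.] hi [465. 115. 149.]
pad_1 0.9 [374. 187.] 425 med [ 599. -236.    8.] lo [ 568. -267.    3.] hi [ 628. -202.   13.]
pad_1 0.7 [317. 184.] 398 med [595. -47.   7.] lo [565. -78.   2.] hi [624. -16.  13.]
pad_1 0.56 [345. 190.] 444 med [ 596. -143.    8.] lo [ 565. -174.    2.] hi [ 627. -109.   13.]
end_plate 0.63 [400. 186.] 181 med [ 599. -297.   41.] lo [ 570. -302.    6.] hi [ 628. -288.   90.]
end_stub 0.41 [262. 186.] 43 med [587. 110.  20.] lo [578. 101.  14.] hi [596. 121.  24.]
```

View pics/side0.png

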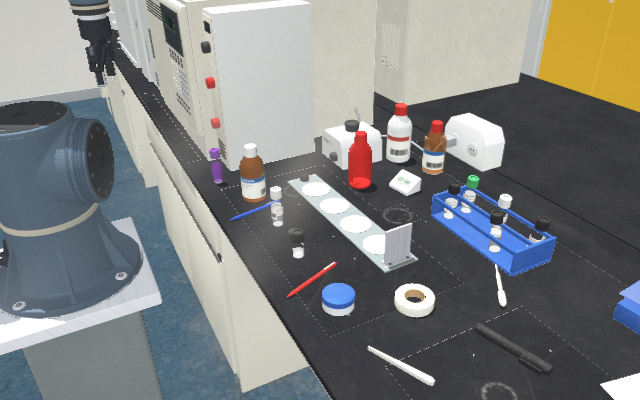

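View pics/top0.png

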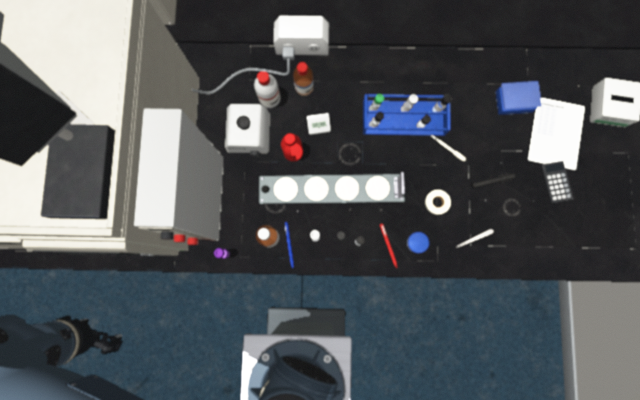

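```bash
cat >> h.py <<'E'
from scipy.optimize import least_squares
def axis_fit(P,r,cam,c0):
    # circle of known radius through surface points
    f=lambda c:np.hypot(*(P[:,:2]-c).T)-r
    return least_squares(f,c0,loss="soft_l1",f_scale=1).x
E
python3 - <<'E'
from h import *
D={}
for n in("side","top"):
    im,d=viewer.capture(n); X=cloud(n,d); D[n]=X
    for nm,c0,segs in[("bottle",(437,90),[(15,85,30),(126,142,15.5)]),("long_vial",(444,-45),[(15,75,14),(86,94,13)]),("short_vial",(435,-178),[(10,45,13.5),(54,60,13)]),("tin",(433,-355),[(6,26,31)])]:
        near=(np.hypot(X[...,0]-c0[0],X[...,1]-c0[1])<45)&(d>0)
        for a,b,r in segs:
            P=X[near&(X[...,2]>a)&(X[...,2]<b)]
            if len(P)>8: print(n,nm,a,len(P),axis_fit(P,r,n,c0).round(1))
        H=dict(bottle=147,long_vial=95,short_vial=62,tin=30)[nm]
        P=X[near&(abs(X[...,2]-H)<4)]; print(n,nm,"top",len(P),P.mean(0).round(1),((P.min(0)+P.max(0))/2).round(1))
    hsv=cv2.cvtColor(im,cv2.COLOR_RGB2HSV)
    for y in(48,-47,-142,-236):
        m=(d>0)&(np.hypot(X[...,0]-597,X[...,1]-y)<42)&(abs(X[...,2]-8)<8)&(hsv[...,2]>225)
        cn=max(cv2.findContours(m.astype('u1'),cv2.RETR_EXTERNAL,cv2.CHAIN_APPROX_NONE)[0],key=len)
        (u,v),_,_=cv2.fitEllipse(cn)
        f,cx,cy,R,t=cal(n); ray=R.T@np.array([(u-cx)/f,(v-cy)/f,1]); C=-R.T@t; print(n,"pad",y,m.sum(),(C+ray*(8-C[2])/ray[2]).round(1))
    # bottle profile
    if n=="side":
        for z in range(70,150,6):
            P=X[(np.hypot(X[...,0]-437,X[...,1]-90)<45)&(abs(X[...,2]-z)<3)&(d>0)]; print(z,P[:,0].min().round(),P[:,0].max().round())
    P=X[(d>0)&(X[...,2]>100)&(X[...,1]>120)&(X[...,0]>250)&(X[...,0]<900)&(X[...,1]<500)&(X[...,2]<600)]
    print("cabinet lo/hi",np.percentile(P,[1,50,99],axis=0).round())
E
```

```text
side bottle 15 608 [442.6  92.9]
side bottle 126 85 [442.2  92.9]
side bottle top 70 [440.7  88.7 147.1] [441.3  91.  146.9]
side long_vial 15 222 [446.3 -46.6]
side long_vial 86 53 [446.9 -47.4]
side long_vial top 67 [445.6 -48.8  94.4] [445.5 -47.7  94.4]
side short_vial 10 110 [ 436.1 -178.8]
side short_vial 54 45 [ 436.3 -179.2]
side short_vial top 78 [ 434.9 -182.1   61.8] [ 436.1 -180.6   61.7]
side tin 6 255 [ 436.2 -355.4]
side tin top 628 [ 433.6 -360.3   31.4] [ 435.2 -357.2   30. ]
side pad 48 329 [595.7  50.9   8. ]
side pad -47 384 [598.2 -44.8   8. ]
side pad -142 490 [ 597.8 -141.     8. ]
side pad -236 377 [ 595.7 -229.2    8. ]
70 412.0 468.0
76 412.0 470.0
82 412.0 464.0
88 413.0 466.0
94 412.0 469.0
100 413.0 466.0
106 414.0 469.0
112 418.0 465.0
118 423.0 462.0
124 427.0 456.0
130 427.0 454.0
136 428.0 457.0
142 428.0 452.0
148 427.0 456.0
cabinet lo/hi [[372. 240. 104.]
 [549. 252. 284.]
 [892. 473. 432.]]
top bottle 15 57 [439.4  92.6]
top bottle 126 16 [440.2  92.9]
top bottle top 87 [439.1  92.5 146.9] [438.9  92.7 146.9]
top long_vial 15 15 [444.7 -46.9]
top long_vial 86 33 [450.4 -52.8]
top long_vial top 51 [443.7 -46.7  94.2] [443.1 -46.1  94.5]
top short_vial 10 13 [ 434.9 -180.4]
top short_vial 54 24 [ 435. -170.]
top short_vial top 46 [ 432.4 -180.    61.4] [ 433.6 -180.1   61.6]
top tin 6 39 [ 432.  -357.6]
top tin top 287 [ 431.3 -355.8   30.1] [ 432.2 -355.9   30. ]
top pad 48 458 [591.9  48.    8. ]
top pad -47 468 [594.4 -46.6   8. ]
top pad -142 455 [ 597.6 -141.5    8. ]
top pad -236 453 [ 600.4 -236.7    8. ]
cabinet lo/hi [[375. 245. 113.]
 [587. 340. 453.]
 [894. 494. 504.]]
```

```bash
python3 -m crank '[[1,[-3.4,-4.9,0],0.15],[1,[-6.8,-9.8,0],0.3],[1,[-10.2,-14.7,0],0.45],[1,[-13.6,-19.6,0],0.6],[1,[-13.6,-19.6,0],0.75],[1,[-17.5,-20.4,0],0.9],[1,[-21.5,-21.3,0],1.05],[1,[-25.4,-22.2,0],1.185],[1,[-29.4,-23.1,0],1.185],[1,[-33.4,-24,0],1.185],[1,[-37.3,-24.8,0],1.185],[1,[-37.3,-24.8,0],1.185]]'
```

```text
clock: 2.4
eef_pos: [441.8, 91.8, 230.9]
tcp_rot: [[0.003, 1.0, -0.0], [1.0, -0.003, -0.0], [-0.0, -0.0, -1.0]]
wrist_force: [0.3, 0.5, -0.8]
gripper_width: 0.999
finger_force: 0.0
```

```bash
python3 -m crank '[[1,[0.1,-0.1,3],0],[1,[0.1,-0.1,6],0],[1,[0.1,-0.1,9],0],[1,[0.1,-0.1,10.6],0],[1,[0.1,-0.1,10.6],0],[-1,[0.1,-0.1,10.6],0],[-1,[0.1,-0.1,10.6],0],[-1,[0.1,-0.1,10.6],0],[-1,[0.1,-0.1,10.6],0],[-1,[0.1,-0.1,10.6],0],[-1,[0.1,-0.1,10.6],0],[-1,[0.1,-0.1,10.6],0]]' 60
```

```text
clock: 3.9
eef_pos: [440.1, 94.2, 126.0]
tcp_rot: [[0.0, 1.0, 0.002], [1.0, -0.0, 0.0], [0.0, 0.002, -1.0]]
wrist_force: [-0.3, -0.4, 6.8]
gripper_width: 0.342
finger_force: 59.1
```

```bash
python3 -m crank '[[-1,[0,0,-0.5],0],[-1,[0,0,-2],0],[-1,[0,0,-4],0],[-1,[0,0,-4],0]]'
python3 - <<'E'
from h import *
im,d=viewer.capture("side"); cv2.imwrite("pics/b1.png",cv2.resize(im[80:320,140:460,::-1],None,fx=2.4,fy=2.4))
E
```

```text
clock: 4.4
eef_pos: [440.1, 94.2, 166.3]
tcp_rot: [[0.0, 1.0, 0.002], [1.0, -0.0, 0.0], [0.0, 0.002, -1.0]]
wrist_force: [0.0, 0.0, -3.6]
gripper_width: 0.344
finger_force: 59.9
```

View pics/b1.png

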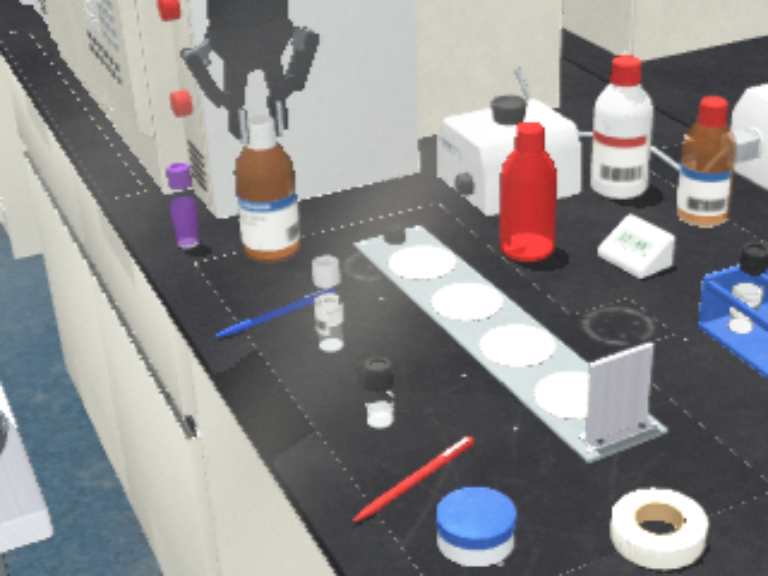

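```bash
python3 -m crank '[[-1,[0,0,-4],0],[-1,[0,0,-7],0],[-1,[-3,1.5,-7],0],[-1,[-7,3.5,-7],0],[-1,[-11.5,5.7,-7],0],[-1,[-16,8,-7],0],[-1,[-20.5,10.3,-7],0],[-1,[-25,12.3,-7],0],[-1,[-29,14.3,-7],0],[-1,[-31.5,15.5,-7],0],[-1,[-32.9,16.2,-7],0],[-1,[-32.9,16.2,-7],0]]'
python3 -m crank '[[-1,[0,0,3],0],[-1,[0,0,6],0],[-1,[0,0,8],0],[-1,[0,0,8.5],0],[-1,[0,0,8.5],0]]'
cat > chk.py <<'E'
from h import *
import sys
# usage: chk.py x y z0 (underside) name
x,y,z0=map(float,sys.argv[1:4]); nm=sys.argv[4]
S=dict(bottle=[(10,85,30)],long_vial=[(10,75,14)],short_vial=[(8,45,13.5)],tin=[(4,26,31)])[nm]
H=dict(bottle=147,long_vial=95,short_vial=62,tin=30)[nm]
for n in("side","top"):
    im,d=viewer.capture(n); X=cloud(n,d); near=(np.hypot(X[...,0]-x,X[...,1]-y)<S[0][2]+10)&(d>0)
    for a,b,r in S:
        P=X[near&(X[...,2]>a+z0)&(X[...,2]<b+z0)]
        if len(P)>8: print(n,nm,len(P),axis_fit(P,r,n,(x,y)).round(1),"z",P[:,2].min().round())
    P=X[near&(abs(X[...,2]-H-z0)<4)]
    if len(P): print(" top",len(P),((P.min(0)+P.max(0))/2).round(1))
E
python3 chk.py 601.8 -236 24 bottle
```

```text
clock: 5.95
eef_pos: [601.3, -235.6, 233.5]
tcp_rot: [[0.001, 1.0, -0.002], [1.0, -0.001, 0.001], [0.001, -0.002, -1.0]]
wrist_force: [-0.3, 0.1, -3.4]
gripper_width: 0.34
finger_force: 60.6
clock: 6.58
eef_pos: [601.3, -234.4, 150.6]
tcp_rot: [[-0.0, 1.0, -0.0], [1.0, 0.0, 0.0], [0.0, -0.0, -1.0]]
wrist_force: [-0.1, -0.8, -2.9]
gripper_width: 0.34
finger_force: 60.4
side bottle 770 [ 603.4 -235.8] z 34.0
 top 158 [ 601.2 -238.   171. ]
```

```bash
python3 -m crank '[[-1,[-0.1,-0.1,0.7],0],[-1,[-0.1,-0.1,1.3],0],[-1,[-0.1,-0.1,1.55],0],[-1,[-0.1,-0.1,1.6],0],[-1,[-0.1,-0.1,1.65],0],[-1,[-0.1,-0.1,1.65],0]]'
```

```text
clock: 7.42
eef_pos: [600.5, -235.9, 134.1]
tcp_rot: [[0.0, 1.0, 0.0], [1.0, -0.0, -0.0], [-0.0, 0.0, -1.0]]
wrist_force: [-0.3, 0.1, 0.4]
gripper_width: 0.344
finger_force: 60.9
```

```bash
python3 -m crank '[[0,[0,0,0],0],[0.2,[0,0,0],0],[1,[0,0,0],0],[1,[0,0,0],0],[1,[0,0,-3],0],[1,[0,0,-6],0],[1,[0,0,-8],0],[1,[5,-4,-8],0],[1,[10,-8,-8],0],[1,[15,-12,-8],0],[1,[18.9,-15.5,-8],0],[1,[18.9,-15.5,-8],0]]' 
python3 chk.py 601.8 -236 8 bottle
python3 chk.py 445 -47 0 long_vial
```

```text
clock: 8.93
eef_pos: [443.4, -44.9, 214.4]
tcp_rot: [[-0.003, 1.0, 0.0], [1.0, 0.003, 0.0], [0.0, 0.0, -1.0]]
wrist_force: [1.0, -0.1, 0.2]
gripper_width: 1.0
finger_force: 0.0
side bottle 689 [ 603.2 -237.3] z 18.0
 top 110 [ 601.7 -238.5  154.9]
top bottle 99 [ 599.9 -237.6] z 18.0
 top 85 [ 600.  -237.4  154.6]
side long_vial 238 [446.5 -46.3] z 11.0
 top 67 [445.1 -47.4  95. ]
```

```bash
python3 -m crank '[[1,[-0.1,0,4],0],[1,[-0.1,0,8],0],[1,[-0.1,0,12],0],[1,[-0.1,0,15.5],0],[1,[-0.1,0,17.6],0],[1,[-0.1,0,17.6],0],[-1,[-0.1,0,17.6],0],[-1,[-0.1,0,17.6],0],[-1,[-0.1,0,17.6],0],[-1,[-0.1,0,17.6],0],[-1,[-0.1,0,17.6],0],[-1,[-0.1,0,17.6],0]]' 35
```

```text
clock: 10.62
eef_pos: [445.8, -47.9, 38.4]
tcp_rot: [[-0.0, 1.0, 0.001], [1.0, 0.0, -0.0], [-0.0, 0.001, -1.0]]
wrist_force: [-1.3, -0.1, 7.0]
gripper_width: 0.295
finger_force: 34.0
```

```bash
python3 -m crank '[[-1,[0,0,-1],0],[-1,[0,0,-3],0],[-1,[0,0,-5],0],[-1,[-2,3.3,-5],0],[-1,[-4.5,7.4,-5],0],[-1,[-7,11.4,-5],0],[-1,[-9.4,15.4,-5],0],[-1,[-9.4,15.4,-5],0],[-1,[-9.4,15.4,-3],0],[-1,[-9.4,15.4,-2],0],[-1,[-9.4,15.4,-2],0]]'
python3 chk.py 599 -141 20 long_vial
```

```text
clock: 12.0
eef_pos: [598.6, -141.5, 57.6]
tcp_rot: [[-0.0, 1.0, -0.001], [1.0, 0.0, 0.0], [0.0, -0.001, -1.0]]
wrist_force: [-0.1, -0.1, -0.3]
gripper_width: 0.297
finger_force: 34.7
side long_vial 349 [ 599.2 -140.7] z 31.0
 top 87 [ 598.  -143.2  115. ]
```

```bash
python3 -m crank '[[-1,[0,0,0.6],0],[-1,[0,0,1],0],[-1,[0,0,1.1],0],[-1,[0,0,1.15],0],[-1,[0,0,1.15],0]]'
```

```text
clock: 12.72
eef_pos: [599.4, -141.9, 46.5]
tcp_rot: [[0.0, 1.0, 0.0], [1.0, -0.0, -0.0], [-0.0, 0.0, -1.0]]
wrist_force: [-2.3, 0.2, 2.6]
gripper_width: 0.292
finger_force: 35.2
```

```bash
python3 -m crank '[[-0.3,[0,0,0],0],[0,[0,0,0],0],[1,[0,0,0],0],[1,[0,0,0],0],[1,[0,0,-3],0],[1,[0,0,-7],0],[1,[0,0,-11],0],[1,[-1,-4,-11],0],[1,[-2,-9,-11],0],[1,[-3.8,-14,-11],0],[1,[-3.8,-16.4,-11],0],[1,[-3.8,-16.4,-11],0]]' 
python3 chk.py 599 -141 8 long_vial
python3 chk.py 435 -180 0 short_vial
```

```text
clock: 14.22
eef_pos: [434.3, -180.1, 156.7]
tcp_rot: [[0.001, 1.0, 0.0], [1.0, -0.001, -0.0], [-0.0, 0.0, -1.0]]
wrist_force: [0.8, -0.0, -0.0]
gripper_width: 1.003
finger_force: 0.0
side long_vial 243 [ 600.2 -140.2] z 18.0
 top 73 [ 599.3 -141.9  102.4]
top long_vial 33 [ 598.6 -141.8] z 28.0
 top 47 [ 597.4 -140.9  103. ]
side short_vial 117 [ 436.1 -178.5] z 8.0
 top 79 [ 435.7 -180.8   61.6]
```

Long vial is well placed. Short vial next: TCP to z≈18.

```bash
python3 -m crank '[[1,[0,0,4],0],[1,[0,0,8],0],[1,[0,0,11.5],0],[1,[0,0,13.8],0],[1,[0,0,13.8],0],[-1,[0,0,13.8],0],[-1,[0,0,13.8],0],[-1,[0,0,13.8],0],[-1,[0,0,13.8],0],[-1,[0,0,13.8],0],[-1,[0,0,13.8],0]]' 35
```

```text
clock: 15.8
eef_pos: [435.9, -180.1, 19.0]
tcp_rot: [[0.0, 1.0, 0.001], [1.0, -0.0, -0.0], [-0.0, 0.001, -1.0]]
wrist_force: [-0.6, 0.8, 7.7]
gripper_width: 0.289
finger_force: 33.9
```

```bash
python3 -m crank '[[-1,[0,0,-1],0],[-1,[0,0,-3],0],[-1,[0,0,-5],0],[-1,[3,3.6,-5],0],[-1,[6.5,7.8,-5],0],[-1,[10,12,-5],0],[-1,[13.4,16,-5],0],[-1,[13.4,16,-5],0],[-1,[13.4,16,-3],0],[-1,[13.4,16,-2],0],[-1,[13.4,16,-2],0]]'
python3 chk.py 596.3 -46 20 short_vial
```

```text
clock: 17.18
eef_pos: [594.6, -46.3, 38.0]
tcp_rot: [[0.001, 1.0, -0.001], [1.0, -0.001, 0.0], [0.0, -0.001, -1.0]]
wrist_force: [0.8, -0.3, 0.5]
gripper_width: 0.291
finger_force: 34.7
side short_vial 162 [595.7 -46.9] z 28.0
 top 64 [595.6 -48.   81.9]
```

```bash
python3 -m crank '[[-1,[0.1,0.1,0.6],0],[-1,[0.1,0.1,1],0],[-1,[0.1,0.1,1.1],0],[-1,[0.1,0.1,1.15],0],[-1,[0.1,0.1,1.15],0]]'
```

```text
clock: 17.9
eef_pos: [596.2, -44.9, 27.1]
tcp_rot: [[0.0, 1.0, -0.0], [1.0, -0.0, 0.0], [0.0, -0.0, -1.0]]
wrist_force: [-2.8, 1.1, 4.9]
gripper_width: 0.291
finger_force: 35.4
```

```bash
python3 -m crank '[[-0.3,[0,0,0],0],[0,[0,0,0],0],[1,[0,0,0],0],[1,[0,0,0],0],[1,[0,0,-4],0],[1,[0,0,-9],0],[1,[0,0,-14],0],[1,[-5,-6,-14],0],[1,[-10,-11,-14],0],[1,[-15,-16.3,-14],0],[1,[-20,-16.3,-14],0],[1,[-20,-16.3,-14],0]]' 
python3 -m crank '[[1,[-5,0,0],0],[1,[-11.2,0,0],0],[1,[-11.2,0,0],0]]'
python3 chk.py 596.3 -46 8 short_vial
python3 chk.py 433.5 -356.5 0 tin
```

```text
clock: 19.4
eef_pos: [432.0, -247.5, 167.1]
tcp_rot: [[0.003, 1.0, 0.0], [1.0, -0.003, -0.001], [-0.001, 0.0, -1.0]]
wrist_force: [0.4, 1.1, 0.4]
gripper_width: 1.002
finger_force: 0.0
clock: 19.77
eef_pos: [433.3, -359.7, 166.1]
tcp_rot: [[0.003, 1.0, -0.0], [1.0, -0.003, -0.0], [-0.0, -0.0, -1.0]]
wrist_force: [0.2, -0.5, -0.1]
gripper_width: 1.0
finger_force: 0.0
side short_vial 52 [598.1 -43.1] z 17.0
top short_vial 14 [597.4 -44.1] z 17.0
 top 44 [593.2 -45.1  69.9]
side tin 290 [ 436.2 -355.2] z 4.0
 top 619 [ 435.3 -357.1   30. ]
top tin 54 [ 433.3 -357.2] z 4.0
 top 245 [ 432.2 -354.6   30. ]
```

```bash
python3 -m crank '[[1,[0.1,0.1,5],0],[1,[0.1,0.1,10],0],[1,[0.1,0.1,14],0],[1,[0.1,0.1,16.3],0],[1,[0.1,0.1,16.3],0],[-1,[0.1,0.1,16.3],0],[-1,[0.1,0.1,16.3],0],[-1,[0.1,0.1,16.3],0],[-1,[0.1,0.1,16.3],0],[-1,[0.1,0.1,16.3],0]]' 40
python3 -m crank '[[-1,[0,0,-1],0],[-1,[0,0,-3],0],[-1,[0,0,-3],0]]'
python3 - <<'E'
from h import *
im,d=viewer.capture("side"); cv2.imwrite("pics/t1.png",cv2.resize(im[130:330,230:470,::-1],None,fx=3,fy=3))
E
```

```text
clock: 21.22
eef_pos: [435.3, -356.1, 5.6]
tcp_rot: [[-0.0, 1.0, 0.002], [1.0, 0.0, -0.001], [-0.001, 0.002, -1.0]]
wrist_force: [-1.5, 4.7, 11.0]
gripper_width: 0.71
finger_force: 41.1
clock: 21.6
eef_pos: [435.6, -356.9, 36.0]
tcp_rot: [[0.0, 1.0, 0.003], [1.0, -0.0, -0.002], [-0.002, 0.003, -1.0]]
wrist_force: [0.5, -0.2, -1.6]
gripper_width: 0.708
finger_force: 43.5
```

View pics/t1.png

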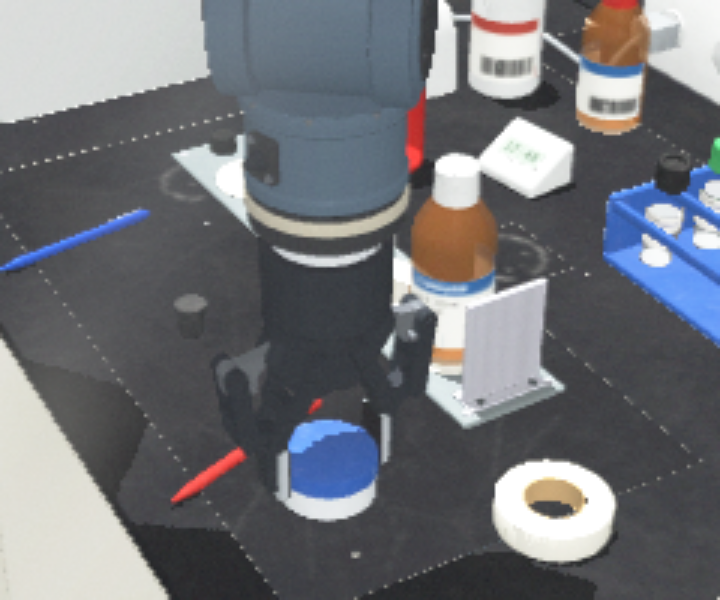

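```bash
python3 -m crank '[[-1,[0,0,-4],0],[-1,[0,0,-9],0],[-1,[0,0,-14],0],[-1,[4,0,-15],0],[-1,[9,0,-15],0],[-1,[14,0,-15],0],[-1,[19,1,-15],0],[-1,[24,4,-15],0],[-1,[29,8,-15],0],[-1,[34,12,-15],0],[-1,[38,14.5,-15],0],[-1,[40.5,15.8,-15],0]]'
python3 -m crank '[[-1,[0,0,0],0],[-1,[0,0,5],0],[-1,[0,0,10],0],[-1,[0,0,14],0],[-1,[0,0,15.5],0],[-1,[0,0,15.5],0]]'
python3 chk.py 593.5 49 25 tin
```

```text
clock: 23.15
eef_pos: [593.2, 51.4, 182.8]
tcp_rot: [[-0.002, 1.0, -0.001], [1.0, 0.002, 0.0], [0.0, -0.001, -1.0]]
wrist_force: [-0.3, -1.6, -0.8]
gripper_width: 0.709
finger_force: 43.9
clock: 23.9
eef_pos: [592.0, 48.6, 28.8]
tcp_rot: [[0.001, 1.0, -0.001], [1.0, -0.001, -0.0], [-0.0, -0.001, -1.0]]
wrist_force: [0.2, -0.4, -0.6]
gripper_width: 0.707
finger_force: 43.9
side tin 192 [593.2  49.2] z 29.0
 top 241 [594.   45.2  54.7]
```

```bash
python3 -m crank '[[-1,[0.1,0.1,0.8],0],[-1,[0.1,0.1,1.3],0],[-1,[0.1,0.1,1.45],0],[-1,[0.1,0.1,1.5],0],[-1,[0.1,0.1,1.5],0]]'
```

```text
clock: 24.62
eef_pos: [593.5, 50.1, 13.9]
tcp_rot: [[0.0, 1.0, 0.0], [1.0, -0.0, -0.0], [-0.0, 0.0, -1.0]]
wrist_force: [-0.8, 0.5, -0.8]
gripper_width: 0.709
finger_force: 44.0
```

```bash
python3 -m crank '[[-1,[0,0,0.05],0],[-1,[0,0,0.1],0],[-1,[0,0,0.1],0]]'; python3 -m crank '[[0.6,[0,0,0],0],[0.8,[0,0,0],0],[1,[0,0,0],0],[1,[0,0,0],0],[1,[0,0,-4],0],[1,[0,0,-8],0],[1,[0,0,-14],0],[1,[0,-6,-15],0],[1,[0,-12,-15],0],[1,[0,-18,-15],0],[1,[0,-24,-15],0],[1,[0,-24,-15],0]]'
python3 - <<'E'
from h import *
for n in("side","top"):
    im,d=viewer.capture(n)
    c=im[100:300,230:470] if n=="side" else im[120:270,220:430]
    cv2.imwrite(f"pics/f{n}.png",cv2.resize(c[:,:,::-1],None,fx=3,fy=3))
E
python3 chk.py 593.5 49 8 tin;python3 chk.py 596.3 -46 8 short_vial;python3 chk.py 599 -141 8 long_vial;python3 chk.py 601.8 -236 8 bottle
```

```text
clock: 25.0
eef_pos: [593.6, 50.1, 13.7]
tcp_rot: [[-0.0, 1.0, 0.001], [1.0, 0.0, 0.0], [0.0, 0.001, -1.0]]
wrist_force: [-5.7, -0.8, 13.9]
gripper_width: 0.708
finger_force: 45.3
clock: 26.5
eef_pos: [350.0, 50.0, 162.9]
tcp_rot: [[-0.001, 1.0, -0.0], [1.0, 0.001, 0.0], [0.0, -0.0, -1.0]]
wrist_force: [0.5, 0.2, 1.3]
gripper_width: 0.998
finger_force: 0.0
side tin 179 [595.5  50.7] z 12.0
 top 238 [595.7  47.3  38.1]
top tin 55 [590.4  51.4] z 12.0
 top 264 [590.4  49.5  38. ]
side short_vial 83 [598.3 -43. ] z 16.0
 top 56 [596.6 -47.   69.8]
top short_vial 16 [597.5 -44. ] z 16.0
 top 46 [594.4 -45.1  69.5]
side long_vial 243 [ 600.  -140.5] z 19.0
 top 72 [ 599.3 -141.8  102.6]
top long_vial 32 [ 598.2 -141.7] z 28.0
 top 46 [ 597.5 -140.8  102.4]
side bottle 687 [ 603.3 -237.3] z 18.0
 top 112 [ 601.5 -239.9  154.7]
top bottle 99 [ 599.8 -237.5] z 18.0
 top 82 [ 600.1 -237.4  154.9]
```

View pics/fside.png

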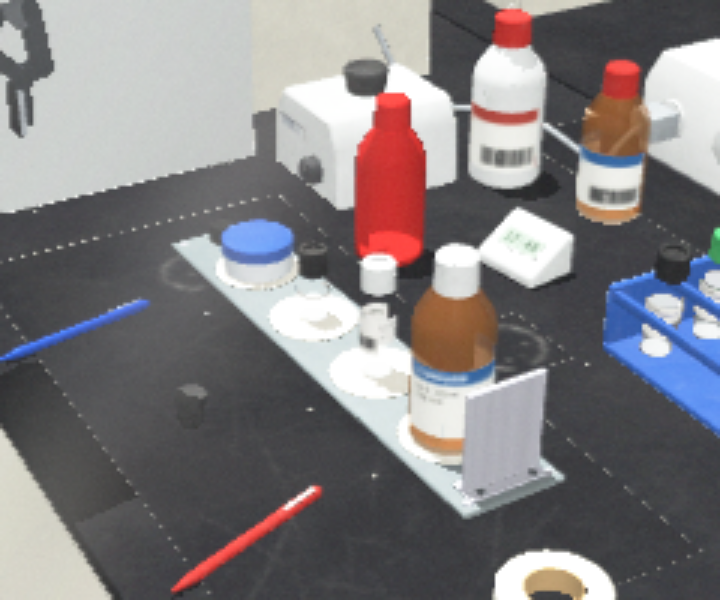

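View pics/ftop.png

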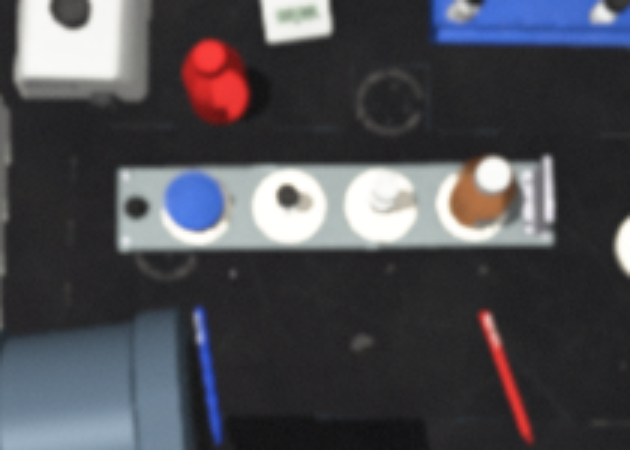

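The four containers stand upright and central on their pads: tin at crop (258,252), short vial (313,270), long vial (378,300) and bottle (455,350) beside the plate. The arm is clear of them.

```bash
python3 -c "
from bench import ctrl; print(ctrl.finish_job())"
```

```text
the job is handed in; nothing more can be done
None
```

The job is handed in: from the steel plate to the rubber stub, the bottle, long vial, short vial and tin each stand upright on their own pad, measured within about 3 mm of the pad centres, and the robot touches nothing.

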